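# Unhook the roller basket from its sprung hook and set it in the tray

### The job

Take the blue roller basket off the deep hook of the wooden stand: grip its black handle firmly, lift the hanging bar up past the tip of the yellow lip, pushing the red sprung roller up only gently, and then draw the basket straight out. Never force the basket against the stand. Set it down gently, flat on the floor of the dark wooden tray, let go of it, and leave the jar, the screwdriver and the wood block where they are.

Things in the scene. Friction and masses are not known exactly. Their poses are not given: they have to be found in the camera images.
- stand: Fixed wooden stand: base 200 x 190 x 18 mm; upright board 18 mm thick, 150 mm wide, 232 mm tall. Origin on the table under the board's middle, z up. The hook points along the stand's own -x (board face x = -9 mm). Two sprung rubber pads (54 to 66 mm up, 1.3 N/mm) hold off the hanging basket's lower rear edge. Basket on stand, summed: at most 20 N hanging (rests with up to 14), 12 N once lifted.
- hook_floor (a point): Top of the hook's steel floor, on which the basket's bar lies: 20 mm in front (-x) of the stand's origin, 111 mm above the table; 50 mm wide along the stand's y.
- hook_lip (a point): Foot of the hook's upturned yellow lip, level with the hook floor, at mid thickness: 27 mm in front (-x) of the stand's origin. The lip is 56 mm wide (stand y), 6 mm thick. Its top is 16 to 72 mm above the hook floor, adjusted differently every time; its height is NOT measured: see it or feel it.
- hook_throat (a point): 40 mm above the hook floor's point. Over the throat, set together with the lip, is a sprung red keeper roller, 14 mm diameter, 46 mm wide, 18 mm in front of the stand's origin; at rest its underside is 5 mm above the lip's top. The 8 mm bar must push it up 3 mm to pass the lip. Push: 1 N plus 1.3 N per mm (clear at 5 N; 6 to 8 is good), dead stop at 12 mm. Its frame ends 44 mm above the lip's top.
- basket: Blue basket with fixed rollers, 100 (x) x 120 (y) x 55 mm, 0.24 to 0.36 kg, centre of mass near x = 0. Origin: centre of its underside, z up; +x is the rear, towards the stand. Hangs near level, axes parallel to the stand's, underside 60 mm above the table. Arms at y = +-46 mm carry a bar behind the rear wall; the hook's lip stands in the eye between wall and bar. The bar can go 7 mm back.
- basket_bar (a point): Middle of the basket's hanging bar: steel, 8 mm diameter, 92 mm long along the basket's y axis; it lies 74 mm behind the origin and 55 mm above the underside.
- basket_grip (a point): Grip point on the basket's black handle, 20 mm behind (+x) the basket's origin, 105 mm above its underside. The handle is a bar along the basket's x, 100 mm long, 14 mm wide (y), 16 mm tall, its top 113 mm above the underside. Take it from above, fingers closing along the basket's y, with 40 N or more, as the keeper pushes down behind the grip.
- tray: Fixed dark wooden square tray, 181 mm outside, 165 mm inside, floor top 8 mm and rim top 24 mm above the table. Origin: centre of its underside, z up.
- jar: Bystander: closed clear jar with green lid, 56 mm diameter, 85 mm tall, upright. Origin: centre of its underside.
- driver: Bystander: screwdriver with orange handle lying on the table, about 200 mm long along its own x axis.
- block: Bystander: light wood block 60 x 90 x 40 mm. Origin: centre of its underside.
There are look-alikes about, which are no part of the job. There is more than one size of the basket; the job needs the middle-sized.

How it is judged (in metres and radians):
On the way:
1. the basket's bar has been lifted over the lip and drawn out of the hook (more than 60 mm in front of the stand's origin) (x of basket_bar in the frame of stand below -0.06 m and contact force between basket and stand below 0.2 N), for 0.1 s.
At the end, for the whole second after the job is handed in: The basket rests level (within 0.05 rad), still and released, flat on the tray's floor (underside less than 12 mm above the table), its centre within 45 mm of the tray's centre, clear of the stand (horizontal distance between basket and tray below 0.045 m and z of basket in the frame of tray below 0.012 m and angle between basket's own z axis and vertical below 0.05 rad and linear speed of basket below 0.02 m/s and contact force between basket and tray above 1 N and contact force between basket and stand below 0.2 N); the robot touches nothing.
It fails at once if the basket is pressed against the stand (hook floor, lip, keeper, pads or board) with more than 20 N in all (contact force between basket and stand above 20 N).
It fails at once if once lifted (bar more than 12 mm above where it lay), the basket is pressed against the stand's lip, keeper or board with more than 12 N (z of basket_bar in the frame of hook_floor above 0.016 m and contact force between basket and stand above 12 N).
It fails at once if the basket is dropped or pressed into the tray with more than 35 N (contact force between basket and tray above 35 N).
It fails at once if the jar is moved more than 25 mm or tipped (distance of jar from where it was at the start of the episode above 0.025 m or angle between jar's own z axis and vertical above 0.4 rad).
It fails at once if the screwdriver or the wood block is moved more than 25 mm (distance of any of driver, block from where it was at the start of the episode above 0.025 m).
It also fails if it takes over 61 s, if anything falls off the work surface, if the arm or the gripper's body presses on something with over 40 N, if the wrist force passes 120 N, or if a joint passes its speed limit or range.

### The arm

A 6-joint arm with a two-finger parallel gripper is mounted at the origin on the work surface. World frame = base frame: x ahead of the robot, y to its left, z up, the work surface at z = 0. Lengths are in mm, angles in rad, forces in N, time in s.
With the tool pointing down it reaches from about 275 to 1000 mm from the base axis. Payload 8.4 kg.
Tool frame: the origin (TCP) lies on the mounting face of the last link; the fingertips stand 173 mm ahead of it and the grasp point (between the pads) lies 155 mm ahead of it; z points along the fingers, y is the line along which they close (so a half turn about z gives the same grasp; the last joint's range is limited). The gripper opens to 85 mm and grips with 20 to 120 N. Pads are 22 mm wide; open, the fingers measure 114 mm over their backs; the gripper's body (76 mm by 85 mm) begins 54 mm behind the grasp point. The pads swing forward as they close: fully open they stand 13 mm farther back than shut.
Start: joints at [-1.124, 0.353, 1.633, -0, 1.155, -0.002], TCP at [271.177, -563.109, 404.681] pointing down, gripper open.
Joint ranges: [-2.63, 2.63], [-0.92, 2.1], [0.06, 2.66], [-1.3, 4.44], [0, 2.69], [-3.02, 3.02]. Speed limits (rad/s): [2.22, 2.22, 2.79, 3.14, 3.14, 3.14].

### API

Orientations are given as [roll, pitch, yaw] about the fixed x, y, z axes, in that order (R = Rz(yaw) Ry(pitch) Rx(roll)).
In Python, from rig import r gives the robot as it stands.
- The arm moves only by the tool apply_moves, never from a script. Its argument "deltas" is a list of rows, each an object with "claw": the gripper command: -1 is fully open, 1 is shut, values between are in proportion; "delta_pos": the shift along the tool's x, y, z in cm, a list of three; "yaw": the turn about the tool's z in rad. In form: [{"claw": claw, "delta_pos": [tx, ty, tz], "yaw": yaw}, ...]. A call has 1 to 8 rows; each row shifts and turns the commanded pose from where the row before left it, along the tool's axes as they then stand; what a row does not reach is not made up. A row lasts 1/8 s, in which the tool goes at most 62.5 mm and 10.7 degrees, less where a joint would pass 70% of its speed; a pose out of reach is approached as far as the arm can. A call with a gripper value outside its range is refused whole. The fingers move at their own pace and stop on an object; "grip_force" is the grip in N (left out, the last holds). Time passes only in rows, so rows that do not move let the fingers close. It gives the time, the measured TCP pose, the force, the opening and the grip force at its end, in the units of the state.
- r.sense(): the state, without advancing time (a new reading comes with each control period).
- r.grab_frame(name): name is "side" or "top"; returns a dict with "img" (400x640x3 uint8, blue, green, red), "z_map" (400x640 float32, mm along the optical axis (not along the pixel's ray), 0 where there is no reading), "fx", "fy", "cx", "cy" (pixels), "dist" ([k1, k2, p1, p2, k3] as OpenCV has them; the pictures are not rectified), "eye" and "rotation" of the camera in the world. Camera axes: x right, y up, looking along -z (the intrinsics and any distortion apply to the point x, -y, -z); pixel columns grow to the right and rows downward; lengths in mm; the calibration is good to about 2 mm. A picture is of the moment at which its call begins.
- r.sign_off(): hands the job in; it is judged then, once.
The state is a dict: "clock": time; "qpos": joint angles; "qvel": joint speeds; "joint_efforts": joint torques, N m; "eef_pos": TCP position; "tcp_rot": TCP orientation; "contact_force": force on the tool from outside, world axes, zero at the start; "wrist_torque": the same for the moment, N m; "opening": opening from 0.0 (shut) to 1.0 (fully open); "grasp_force": force on a finger pad.
Only numpy, scipy, OpenCV 4.12 (cv2) and the standard library are available. Lean on these libraries where they do the work, as an engineer would, in place of code of your own. Each camera call takes 0.05 s, during which the arm holds its last target. There are 200 camera calls.

## Working session

There is one attempt and no reset: what is moved stays moved. The work goes in short steps, Python scripts to look and compute and a tool call to move; the robot and the scene stay as the last step left them, time stands still between calls to the robot, and variables do not carry over. Pictures are saved under pics/ and viewed, at most 10 in all, crops included, and the job is handed in when it is done.

Besides the shell and the picture viewer there is one more tool, called after "Request:" as a command line: name --argument value ..., lists and objects as JSON in quotes. apply_moves: Moves the arm, as the interface text tells. Its arguments: {"type":"object","properties":{"deltas":{"type":"array"},"grip_force":{"type":"number"}},"required":["deltas"]}

```bash
mkdir -p pics; cat > h.py <<'E'
import numpy as np, cv2
from rig import r
def grab(n):
    f=r.grab_frame(n); f['K']=np.array([[f['fx'],0,f['cx']],[0,f['fy'],f['cy']],[0,0,1.]]); f['R']=np.array(f['rotation']).reshape(3,3) ; f['e']=np.array(f['eye'],float); f['d']=np.array(f['dist'],float); return f
def rays(f,uv):
    p=cv2.undistortPoints(np.array(uv,float).reshape(-1,1,2),f['K'],f['d']).reshape(-1,2)
    return np.c_[p[:,0],-p[:,1],-np.ones(len(p))]@f['R'].T
def plane(f,uv,z):
    d=rays(f,uv); return f['e']+d*((z-f['e'][2])/d[:,2])[:,None]
def cloud(f):
    v,u=np.mgrid[0:400,0:640]; d=rays(f,np.c_[u.ravel(),v.ravel()]); P=f['e']+d*f['z_map'].reshape(-1,1); P[f['z_map'].ravel()==0]=np.nan
    return P.reshape(400,640,3)
def proj(f,P):
    c=(np.atleast_2d(P)-f['e'])@f['R']; c=c*[1,-1,-1]
    return cv2.projectPoints(c,np.zeros(3),np.zeros(3),f['K'],f['d'])[0].reshape(-1,2)
E
python3 - <<'E'
from h import *
for n in('side','top'):
    f=grab(n); cv2.imwrite(f'pics/{n}0.png',f['img']); print(n,f['rotation'],f['e'],f['fx'],f['d'],(f['z_map']>0).mean())
print(r.sense())
E
```

```text
Traceback (most recent call last):
  File "h.py", line 4, in grab
    f=r.grab_frame(n); f['K']=np.array([[f['fx'],0,f['cx']],[0,f['fy'],f['cy']],[0,0,1.]]); f['R']=np.array(f['rotation']).reshape(3,3) ; f['e']=np.array(f['eye'],float); f['d']=np.array(f['dist'],float); return f
                                                                                                   ~~~~~~~~~~~~~~~~~~~~~~~~~~~~~~~^^^^^
ValueError: cannot reshape array of size 3 into shape (3,3)
```

Rotation is roll-pitch-yaw.

```bash
sed -i "s/np.array(f\['rotation'\]).reshape(3,3)/Rotation.from_euler('xyz',f['rotation']).as_matrix()/; 1s/$/\nfrom scipy.spatial.transform import Rotation/" h.py
python3 - <<'E'
from h import *
for n in('side','top'):
    f=grab(n); cv2.imwrite(f'pics/{n}0.png',f['img']); print(n,f['rotation'],f['e'],f['fx'],f['d'],(f['z_map']>0).mean())
print(r.sense())
E
```

```text
side [ 8.70971210e-01 -7.32170703e-04 -2.47769198e+00] [ 54.00030692 757.6080804  801.01184334] 381.3908066236349 [0.01374137 0.         0.         0.         0.        ] 0.99620703125
top [ 2.12895878e-01 -8.05104971e-04 -1.56610306e+00] [ 316.12220066  117.52328244 1258.69775295] 451.83577348871563 [0.02224088 0.         0.         0.         0.        ] 0.99621484375
{'clock': 0.15, 'qpos': array([-1.12435774e+00,  3.53515111e-01,  1.63395818e+00, -9.52711364e-06,
        1.15520213e+00, -2.39865696e-03]), 'qvel': array([ 0.0004997 , -0.00187859, -0.00247844, -0.00043384,  0.00012405,
        0.00042792]), 'joint_efforts': array([ 6.16146608e-04, -6.05639434e+01, -3.42337346e+01,  4.08214407e-05,
        6.18290782e-03, -2.75317539e-06]), 'eef_pos': array([ 271.1224197 , -562.93684695,  404.1199589 ]), 'tcp_rot': array([-3.14050987e+00,  6.11476568e-06,  4.48841101e-01]), 'contact_force': array([ 0.59319806, -0.47106816, -0.77279471]), 'wrist_torque': array([ 0.01175312, -0.08109309,  0.04891106]), 'grasp_force': 0.0, 'opening': 1.0017869852031027}
```

View pics/side0.png

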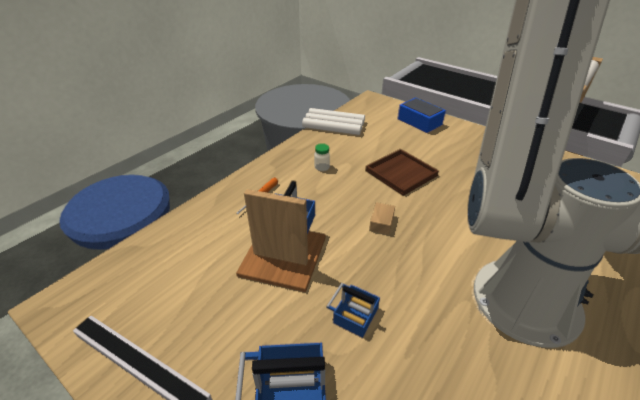

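View pics/top0.png

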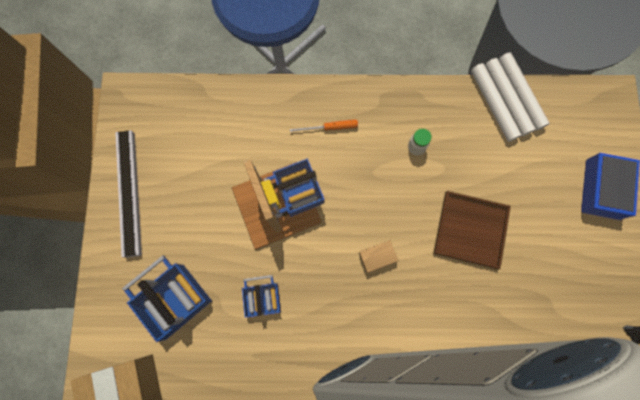

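The side view shows the stand's back at about (280,235), with the tray at (402,171) and the jar at (322,157). In the top view the basket hangs at (298,188), with its handle near (290,180), the yellow part at (270,193), the board at (258,190), the tray at (472,230), the jar at (421,142), the driver at (325,127) and the block at (378,257). The baskets at (262,298) and (167,300) are look-alikes.

```bash
cat > m.py <<'E'
from h import *
f=grab('top'); P=cloud(f); I=f['img']; hsv=cv2.cvtColor(I,cv2.COLOR_BGR2HSV); np.savez('top0.npz',P=P,I=I)
cv2.imwrite('pics/crop.png',cv2.resize(I[150:260,220:340],None,fx=5,fy=5,interpolation=cv2.INTER_CUBIC))
def show(n,m,box):
    u0,v0,u1,v1=box; M=np.zeros(m.shape,bool); M[v0:v1,u0:u1]=m[v0:v1,u0:u1]
    p=P[M]; v,u=np.nonzero(M); p=p[~np.isnan(p[:,0])]
    if len(p)<3: print(n,len(p)); return
    print(n,len(p),'uv',u.mean().round(1),v.mean().round(1),'med',np.median(p,0).round(1),'z pct',np.percentile(p[:,2],[2,25,50,75,98]).round(0))
    rr=cv2.minAreaRect(p[:,:2].astype(np.float32)); print('   rect',np.round(rr[0],1),np.round(rr[1],1),round(rr[2],1)); return M
H,S,V=hsv[...,0],hsv[...,1],hsv[...,2]; z=P[...,2]
b=(235,150,335,255)
show('handle',(V<70)&(z>150)&(z<190),b)
show('board',(z>225)&(z<240),b)
show('yellow',(H>20)&(H<33)&(S>170)&(V>120),b)
show('red',((H<6)|(H>174))&(S>150),b)
show('blue rim z',(H>105)&(H<125)&(S>120),b)
show('traydark',(V<110)&(z<40),(425,180,520,280))
show('trayrim',(z>19)&(z<30),(425,180,520,280))
show('green',(H>45)&(H<85)&(S>120),(405,120,440,165))
show('orange',(H<16)&(S>200)&(z<60),(285,110,365,140))
show('block',(z>33)&(z<45),(350,235,405,280))
E
python3 m.py
```

```text
handle 211 uv 296.2 180.3 med [597.8 196.6 172.7] z pct [157. 170. 173. 175. 177.]
   rect [600.2 197.3] [14.8 95.6] 22.7
board 487 uv 257.9 189.5 med [558.7 280.6 232.7] z pct [228. 231. 233. 234. 237.]
   rect [561.5 281.7] [149.4  18.1] 22.6
yellow 237 uv 269.5 192.0 med [569.  262.2 174.2] z pct [ 49. 173. 174. 176. 179.]
   rect [586.9 270.3] [96.2 23. ] 22.9
red 0
blue rim z 293 uv 295.4 194.7 med [592.1 209.5  65.8] z pct [ 60.  63.  66. 112. 118.]
   rect [594.  201.1] [115.8 113.9] 17.9
traydark 4413 uv 471.6 231.0 med [ 496.7 -282.9    9.2] z pct [ 1.  7.  9. 12. 27.]
   rect [ 497.5 -279.2] [181.9 184.7] 76.6
trayrim 779 uv 473.0 229.4 med [ 499.6 -284.4   23.9] z pct [20. 22. 24. 26. 29.]
   rect [ 501.8 -281. ] [184.7 184.3] 77.0
green 193 uv 422.0 137.0 med [ 744.2 -139.2   86.3] z pct [82. 85. 86. 88. 91.]
   rect [ 743.7 -139.2] [40.8 43.9] 38.8
orange 147 uv 341.5 124.1 med [804.4  77.5  24.7] z pct [17. 23. 25. 27. 31.]
   rect [804.5  81.9] [17.3 91.2] 5.0
block 735 uv 378.2 255.4 med [425.8 -18.3  40.6] z pct [36. 39. 41. 42. 45.]
   rect [425.4 -19. ] [59.9 91.3] 20.3
```

View pics/crop.png

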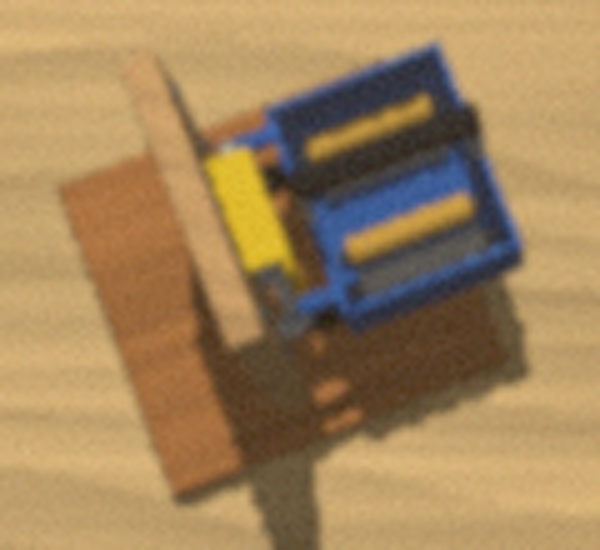

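The crop shows the yellow cap near crop (245,205), about 19 mm wide, so it may be the keeper frame rather than the thin lip. A strip of yellow at (290,270) lies next to it. The handle runs from (290,185) to (470,115). I'll check heights in the stand frame.

```bash
cat > l.py <<'E'
from h import *
d=np.load('top0.npz'); P,I=d['P'],d['I']; a=np.radians(112.6); ex=np.array([np.cos(a),np.sin(a)]); ey=np.array([-ex[1],ex[0]]); O=np.array([561.5,281.7])
s=np.dstack([(P[...,:2]-O)@ex,(P[...,:2]-O)@ey,P[...,2]])
hsv=cv2.cvtColor(I,cv2.COLOR_BGR2HSV)
m=(abs(s[...,1])<40)&(s[...,0]<-8)&(s[...,0]>-45)&(s[...,2]>25)
for y0 in range(-40,40,10):
  k=m&(s[...,1]>=y0)&(s[...,1]<y0+10); q=s[k]; h=hsv[k]; o=np.argsort(q[:,0])
  print(y0,[(*q[i].round(0)[[0,2]].astype(int),int(h[i,0]),int(h[i,2])) for i in o])
f=grab('top')
E
python3 l.py
```

```text
-40 [(np.int64(-44), np.int64(113), 118, 107), (np.int64(-43), np.int64(66), 143, 54), (np.int64(-42), np.int64(70), 15, 56), (np.int64(-41), np.int64(66), 14, 66), (np.int64(-41), np.int64(72), 15, 42), (np.int64(-40), np.int64(67), 15, 51), (np.int64(-39), np.int64(60), 15, 76), (np.int64(-38), np.int64(69), 20, 44), (np.int64(-37), np.int64(68), 17, 48), (np.int64(-36), np.int64(67), 13, 62), (np.int64(-36), np.int64(69), 23, 53), (np.int64(-35), np.int64(61), 15, 101), (np.int64(-35), np.int64(63), 14, 63), (np.int64(-34), np.int64(67), 17, 66), (np.int64(-33), np.int64(63), 18, 100), (np.int64(-32), np.int64(68), 21, 98), (np.int64(-31), np.int64(67), 22, 112), (np.int64(-30), np.int64(67), 23, 139), (np.int64(-30), np.int64(68), 23, 159), (np.int64(-29), np.int64(171), 19, 162), (np.int64(-22), np.int64(170), 22, 202), (np.int64(-14), np.int64(176), 21, 168), (np.int64(-9), np.int64(180), 18, 102), (np.int64(-9), np.int64(189), 17, 115), (np.int64(-9), np.int64(218), 16, 136), (np.int64(-9), np.int64(165), 18, 114), (np.int64(-9), np.int64(206), 17, 128), (np.int64(-9), np.int6
[... 14371 characters left out ...]
t64(-15), np.int64(68), 15, 79), (np.int64(-13), np.int64(70), 16, 83), (np.int64(-12), np.int64(66), 11, 85), (np.int64(-11), np.int64(65), 13, 92), (np.int64(-10), np.int64(64), 17, 89), (np.int64(-9), np.int64(156), 19, 93), (np.int64(-9), np.int64(144), 16, 94), (np.int64(-9), np.int64(196), 21, 151), (np.int64(-9), np.int64(97), 15, 85), (np.int64(-9), np.int64(84), 17, 88), (np.int64(-9), np.int64(214), 19, 139), (np.int64(-9), np.int64(130), 15, 91), (np.int64(-9), np.int64(173), 16, 104), (np.int64(-9), np.int64(224), 18, 158), (np.int64(-9), np.int64(183), 20, 117), (np.int64(-9), np.int64(229), 17, 159), (np.int64(-9), np.int64(112), 18, 82), (np.int64(-8), np.int64(229), 17, 162)]
```

The lip top shows at z about 131. The frame top at 175 minus 44 gives the same figure, so the lip is about 20 mm above the floor. The bar touches the roller at about 17 mm of lift and should be clear at about 21–23 mm.

Next I'll plan the transit to above the handle, with the grip at (592.5, 215.8) and yaw 1.965.

```bash
cat > plan.py <<'E'
import sys,json
from h import *
def plan(goal,yaw,n,claw=-1):
    s=r.sense(); p=np.array(s['eef_pos'],float); w=s['tcp_rot'][2]; g=np.array(goal,float)
    dy=(yaw-w+np.pi)%(2*np.pi)-np.pi
    rows=[]
    for i in range(n):
        st=(g-p)/(n-i); c,sn=np.cos(w),np.sin(w)
        t=np.round([(c*st[0]+sn*st[1])/10,(sn*st[0]-c*st[1])/10,-st[2]/10],2); y=round(-dy/n,4)
        rows.append({"claw":claw,"delta_pos":t.tolist(),"yaw":y})
        p+=10*np.array([c*t[0]+sn*t[1],sn*t[0]-c*t[1],-t[2]]); w-=y
    print('pos',s['eef_pos'].round(1),'rot',s['tcp_rot'].round(4),'t',s['clock'],'F',s['contact_force'].round(1))
    for x in rows: print(json.dumps(x))
if __name__=='__main__':
    a=[float(x) for x in sys.argv[1:]]; plan(a[:3],a[3],int(a[4]),a[5] if len(a)>5 else -1)
E
python3 plan.py 592.5 215.8 404 1.965 16
```

```text
pos [ 271.1 -563.   404.3] rot [-3.1409  0.      0.4488] t 0.25 F [-0.4 -0.2 -0. ]
{"claw": -1, "delta_pos": [3.92, -3.51, 0.0], "yaw": -0.0948}
{"claw": -1, "delta_pos": [4.24, -3.13, 0.0], "yaw": -0.0948}
{"claw": -1, "delta_pos": [4.51, -2.71, 0.0], "yaw": -0.0948}
{"claw": -1, "delta_pos": [4.75, -2.27, 0.0], "yaw": -0.0948}
{"claw": -1, "delta_pos": [4.94, -1.81, 0.0], "yaw": -0.0948}
{"claw": -1, "delta_pos": [5.09, -1.34, 0.0], "yaw": -0.0948}
{"claw": -1, "delta_pos": [5.2, -0.85, 0.0], "yaw": -0.0948}
{"claw": -1, "delta_pos": [5.25, -0.35, 0.0], "yaw": -0.0948}
{"claw": -1, "delta_pos": [5.27, 0.15, 0.0], "yaw": -0.0948}
{"claw": -1, "delta_pos": [5.23, 0.64, 0.0], "yaw": -0.0948}
{"claw": -1, "delta_pos": [5.14, 1.14, 0.01], "yaw": -0.0948}
{"claw": -1, "delta_pos": [5.01, 1.62, 0.0], "yaw": -0.0948}
{"claw": -1, "delta_pos": [4.84, 2.08, 0.01], "yaw": -0.0948}
{"claw": -1, "delta_pos": [4.62, 2.53, 0.0], "yaw": -0.0948}
{"claw": -1, "delta_pos": [4.36, 2.96, 0.01], "yaw": -0.0948}
{"claw": -1, "delta_pos": [4.05, 3.35, 0.0], "yaw": -0.0948}
```

Request:
apply_moves --deltas '[{"claw": -1, "delta_pos": [3.92, -3.51, 0], "yaw": -0.0948}, {"claw": -1, "delta_pos": [4.24, -3.13, 0], "yaw": -0.0948}, {"claw": -1, "delta_pos": [4.51, -2.71, 0], "yaw": -0.0948}, {"claw": -1, "delta_pos": [4.75, -2.27, 0], "yaw": -0.0948}, {"claw": -1, "delta_pos": [4.94, -1.81, 0], "yaw": -0.0948}, {"claw": -1, "delta_pos": [5.09, -1.34, 0], "yaw": -0.0948}, {"claw": -1, "delta_pos": [5.2, -0.85, 0], "yaw": -0.0948}, {"claw": -1, "delta_pos": [5.25, -0.35, 0], "yaw": -0.0948}]' --grip_force 80

```text
clock: 1.25
eef_pos: [432.2, -172.2, 404.9]
tcp_rot: [3.141, -0.0, 1.21]
contact_force: [0.1, 0.0, -0.6]
opening: 1.001
grasp_force: 0.0
```

Request:
apply_moves --deltas '[{"claw": -1, "delta_pos": [5.27, 0.15, 0], "yaw": -0.0948}, {"claw": -1, "delta_pos": [5.23, 0.64, 0], "yaw": -0.0948}, {"claw": -1, "delta_pos": [5.14, 1.14, 0], "yaw": -0.0948}, {"claw": -1, "delta_pos": [5.01, 1.62, 0], "yaw": -0.0948}, {"claw": -1, "delta_pos": [4.84, 2.08, 0], "yaw": -0.0948}, {"claw": -1, "delta_pos": [4.62, 2.53, 0], "yaw": -0.0948}, {"claw": -1, "delta_pos": [4.36, 2.96, 0], "yaw": -0.0948}, {"claw": -1, "delta_pos": [4.05, 3.35, 0], "yaw": -0.0948}]'

```text
clock: 2.25
eef_pos: [592.9, 217.4, 404.6]
tcp_rot: [3.142, 0.0, 1.969]
contact_force: [0.6, 0.0, -0.3]
opening: 1.002
grasp_force: 0.0
```

```bash
python3 plan.py 592.5 215.8 320 1.965 6; python3 - <<'E'
from h import *
f=grab('top');cv2.imwrite('pics/c1.png',cv2.resize(f['img'][120:280,200:400],None,fx=3.5,fy=3.5))
g=grab('side');cv2.imwrite('pics/c2.png',cv2.resize(g['img'][130:330,180:400],None,fx=2.8,fy=2.8))
E
```

```text
pos [592.9 217.4 404.6] rot [3.1416e+00 1.0000e-04 1.9689e+00] t 2.25 F [ 0.6  0.  -0.3]
{"claw": -1, "delta_pos": [-0.02, -0.02, 1.41], "yaw": 0.0007}
{"claw": -1, "delta_pos": [-0.02, -0.02, 1.41], "yaw": 0.0007}
{"claw": -1, "delta_pos": [-0.02, -0.02, 1.41], "yaw": 0.0007}
{"claw": -1, "delta_pos": [-0.02, -0.01, 1.41], "yaw": 0.0007}
{"claw": -1, "delta_pos": [-0.03, -0.02, 1.41], "yaw": 0.0007}
{"claw": -1, "delta_pos": [-0.02, -0.01, 1.41], "yaw": 0.0007}
```

View pics/c2.png

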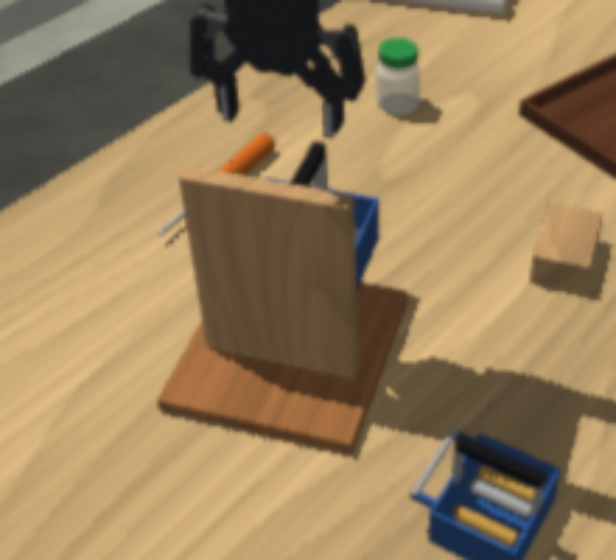

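The open fingers straddle the handle from above: tips are at crop (230,115) and (333,130), with the handle at (310,165). I'll verify the lateral position numerically against the side camera.

```bash
python3 - <<'E'
from h import *
for n in('side','top'):
    f=grab(n);P=cloud(f);V=f['img'].max(2)
    a=np.radians(112.6); ex=np.array([np.cos(a),np.sin(a)]); ey=np.array([-ex[1],ex[0]])
    s=np.dstack([(P[...,:2]-[561.5,281.7])@ex,(P[...,:2]-[561.5,281.7])@ey,P[...,2]])
    m=(V<70)&(s[...,2]>150)&(s[...,2]<182)&(s[...,0]<-35)&(s[...,0]>-150)&(abs(s[...,1])<45)
    q=s[m]; print(n,m.sum()); 
    if len(q): print(np.percentile(q,[2,25,50,75,98],axis=0).round(1))
    m=(V<110)&(s[...,2]>222)&(s[...,2]<245)&(s[...,0]<-35)&(s[...,0]>-150)&(abs(s[...,1])<70)
    q=s[m]; print('fingers',len(q))
    for sg in(1,-1):
        k=q[q[:,1]*sg>10]
        if len(k): print(np.percentile(k,[5,50,95],axis=0).round(1))
p=r.sense()['eef_pos'][:2]-[561.5,281.7]; print('tcp stand',p@ex,p@ey)
E
```

```text
side 84
[[-137.6   -5.4  160.1]
 [-123.    -1.3  169.4]
 [-106.3    2.7  172.7]
 [ -91.1    4.2  173.7]
 [ -77.     5.1  175.2]]
fingers 0
top 0
fingers 0
tcp stand -72.21099389876217 -3.3732425374482333
```

```bash
python3 plan.py 591.6 214.1 320 1.965 6
```

```text
pos [592.4 216.3 404.1] rot [-3.1405e+00  2.0000e-04  1.9667e+00] t 2.45 F [-0.1 -0.1 -0.4]
{"claw": -1, "delta_pos": [-0.03, -0.03, 1.4], "yaw": 0.0003}
{"claw": -1, "delta_pos": [-0.03, -0.03, 1.4], "yaw": 0.0003}
{"claw": -1, "delta_pos": [-0.03, -0.02, 1.4], "yaw": 0.0003}
{"claw": -1, "delta_pos": [-0.03, -0.03, 1.4], "yaw": 0.0003}
{"claw": -1, "delta_pos": [-0.03, -0.02, 1.4], "yaw": 0.0003}
{"claw": -1, "delta_pos": [-0.03, -0.03, 1.41], "yaw": 0.0003}
```

Request:
apply_moves --deltas '[{"claw": -1, "delta_pos": [-0.03, -0.03, 1.4], "yaw": 0.0}, {"claw": -1, "delta_pos": [-0.03, -0.03, 1.4], "yaw": 0.0}, {"claw": -1, "delta_pos": [-0.03, -0.02, 1.4], "yaw": 0.0}, {"claw": -1, "delta_pos": [-0.03, -0.03, 1.4], "yaw": 0.0}, {"claw": -0.3, "delta_pos": [-0.03, -0.02, 1.4], "yaw": 0.0}, {"claw": 0.3, "delta_pos": [-0.03, -0.03, 1.4], "yaw": 0.0}, {"claw": 0.3, "delta_pos": [0, 0, 0], "yaw": 0.0}, {"claw": 0.3, "delta_pos": [0, 0, 0], "yaw": 0.0}]' --grip_force 20

```text
clock: 3.45
eef_pos: [591.9, 213.5, 320.9]
tcp_rot: [3.141, 0.0, 1.966]
contact_force: [-0.7, 0.1, 0.0]
opening: 0.347
grasp_force: 0.0
```

Request:
apply_moves --deltas '[{"claw": 0.4, "delta_pos": [0, 0, 0], "yaw": 0}, {"claw": 0.45, "delta_pos": [0, 0, 0], "yaw": 0}, {"claw": 0.5, "delta_pos": [0, 0, 0], "yaw": 0}, {"claw": 0.52, "delta_pos": [0, 0, 0], "yaw": 0}]'

```text
clock: 3.95
eef_pos: [591.7, 213.4, 320.8]
tcp_rot: [3.141, 0.0, 1.966]
contact_force: [-0.8, -0.0, -0.7]
opening: 0.239
grasp_force: 0.0
```

```bash
python3 - <<'E'
from h import *
s=r.sense();print(s)
f=grab('top');g=grab('side')
A=cv2.resize(f['img'][140:260,220:360],None,fx=2.8,fy=2.8);B=cv2.resize(g['img'][150:270,220:360],None,fx=2.8,fy=2.8)
cv2.imwrite('pics/c3.png',np.hstack([A,B]))
E
```

```text
{'clock': 3.95, 'qpos': array([ 3.43705491e-01,  4.45560825e-01,  1.69655586e+00, -2.63643869e-05,
        9.99252252e-01, -5.11026949e-02]), 'qvel': array([-5.83957663e-05,  1.67029691e-03,  1.78902587e-03, -3.27185597e-04,
       -1.47902167e-03,  6.75180612e-04]), 'joint_efforts': array([ 4.10177250e-03, -6.35032940e+01, -3.07209063e+01,  8.47369756e-05,
       -5.12562819e-04,  1.21568305e-04]), 'eef_pos': array([591.73929306, 213.37950808, 320.83705533]), 'tcp_rot': array([3.14137036e+00, 3.35758832e-05, 1.96561877e+00]), 'contact_force': array([-0.79022468, -0.03801728, -0.694657  ]), 'wrist_torque': array([0.01955818, 0.05899525, 0.00083021]), 'grasp_force': 0.0, 'opening': 0.23851318657190082}
```

View pics/c3.png

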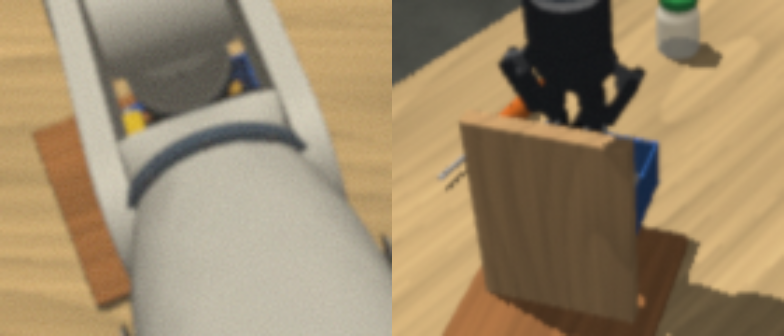

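The gripper is centred around the handle, with the fingers at right crop (575,110). It is 20 mm open with no contact, so the offset is below 3 mm. I'll close gently, then firm up the grip.

Request:
apply_moves --deltas '[{"claw": 0.58, "delta_pos": [0, 0, 0], "yaw": 0}, {"claw": 0.62, "delta_pos": [0, 0, 0], "yaw": 0}, {"claw": 0.66, "delta_pos": [0, 0, 0], "yaw": 0}, {"claw": 0.7, "delta_pos": [0, 0, 0], "yaw": 0}, {"claw": 1, "delta_pos": [0, 0, 0], "yaw": 0}, {"claw": 1, "delta_pos": [0, 0, 0], "yaw": 0}]'

```text
clock: 4.8
eef_pos: [591.8, 213.4, 320.7]
tcp_rot: [3.141, -0.0, 1.966]
contact_force: [0.4, 0.5, 0.2]
opening: 0.159
grasp_force: 20.6
```

Request:
apply_moves --deltas '[{"claw": 1, "delta_pos": [0, 0, 0], "yaw": 0}, {"claw": 1, "delta_pos": [0, 0, 0], "yaw": 0}, {"claw": 1, "delta_pos": [0, 0, 0], "yaw": 0}, {"claw": 1, "delta_pos": [0, 0, 0], "yaw": 0}]' --grip_force 80

```text
clock: 5.3
eef_pos: [591.8, 213.4, 320.8]
tcp_rot: [3.141, 0.0, 1.966]
contact_force: [1.2, 0.2, 2.4]
opening: 0.149
grasp_force: 78.9
```

```bash
python3 - <<'E'
from h import *
s=r.sense();print(s['contact_force'],s['wrist_torque'],s['opening'],s['grasp_force'],s['eef_pos'])
E
```

```text
[1.21630638 0.20735757 2.38889545] [-0.00523006 -0.12649579  0.03721053] 0.1486686387235564 78.92065644264221 [591.82609544 213.40092736 320.80880554]
```

Request:
apply_moves --deltas '[{"claw": 1, "delta_pos": [0, 0, -0.1], "yaw": 0}, {"claw": 1, "delta_pos": [0, 0, -0.1], "yaw": 0}, {"claw": 1, "delta_pos": [0, 0, -0.1], "yaw": 0}, {"claw": 1, "delta_pos": [0, 0, 0], "yaw": 0}]'

```text
clock: 5.8
eef_pos: [591.3, 213.4, 323.1]
tcp_rot: [-3.14, -0.0, 1.966]
contact_force: [-0.9, 2.9, -9.0]
opening: 0.144
grasp_force: 77.9
```

Request:
apply_moves --deltas '[{"claw": 1, "delta_pos": [0, 0, -0.1], "yaw": 0}, {"claw": 1, "delta_pos": [0, 0, -0.1], "yaw": 0}, {"claw": 1, "delta_pos": [0, 0, -0.1], "yaw": 0}, {"claw": 1, "delta_pos": [0, 0, -0.1], "yaw": 0}, {"claw": 1, "delta_pos": [0, 0, -0.1], "yaw": 0}, {"claw": 1, "delta_pos": [0, 0, 0], "yaw": 0}]'

```text
clock: 6.55
eef_pos: [592.0, 213.4, 329.4]
tcp_rot: [3.14, 0.0, 1.966]
contact_force: [-0.8, 1.1, -1.6]
opening: 0.149
grasp_force: 78.9
```

Request:
apply_moves --deltas '[{"claw": 1, "delta_pos": [0.1, 0, -0.1], "yaw": 0}, {"claw": 1, "delta_pos": [0.1, 0, -0.1], "yaw": 0}, {"claw": 1, "delta_pos": [0.05, 0, -0.1], "yaw": 0}, {"claw": 1, "delta_pos": [0, 0, -0.1], "yaw": 0}, {"claw": 1, "delta_pos": [0, 0, -0.1], "yaw": 0}, {"claw": 1, "delta_pos": [0, 0, 0], "yaw": 0}, {"claw": 1, "delta_pos": [0, 0, 0], "yaw": 0}]'

```text
clock: 7.42
eef_pos: [590.8, 215.7, 333.6]
tcp_rot: [-3.142, 0.0, 1.966]
contact_force: [-1.2, -0.4, -2.0]
opening: 0.148
grasp_force: 78.9
```

Request:
apply_moves --deltas '[{"claw": 1, "delta_pos": [0, 0, -0.1], "yaw": 0}, {"claw": 1, "delta_pos": [0, 0, -0.1], "yaw": 0}, {"claw": 1, "delta_pos": [0, 0, 0], "yaw": 0}, {"claw": 1, "delta_pos": [0, 0, 0], "yaw": 0}]'

```text
clock: 7.92
eef_pos: [590.7, 215.7, 335.7]
tcp_rot: [3.142, -0.0, 1.966]
contact_force: [-0.5, 0.2, -1.8]
opening: 0.146
grasp_force: 78.9
```

Request:
apply_moves --deltas '[{"claw": 1, "delta_pos": [0, 0, -0.1], "yaw": 0}, {"claw": 1, "delta_pos": [0, 0, -0.1], "yaw": 0}, {"claw": 1, "delta_pos": [0, 0, -0.1], "yaw": 0}, {"claw": 1, "delta_pos": [0, 0, 0], "yaw": 0}, {"claw": 1, "delta_pos": [0, 0, 0], "yaw": 0}]'

```text
clock: 8.55
eef_pos: [590.7, 215.7, 338.5]
tcp_rot: [-3.141, 0.0, 1.966]
contact_force: [-0.7, 0.3, -5.7]
opening: 0.149
grasp_force: 78.4
```

```bash
python3 - <<'E'
from h import *
s=r.sense();print(s['contact_force'],s['wrist_torque'],s['eef_pos'])
g=grab('side')
cv2.imwrite('pics/c4.png',cv2.resize(g['img'][150:270,220:360],None,fx=4,fy=4))
print(r.sense()['contact_force'],r.sense()['wrist_torque'])
E
```

```text
[-0.70517974  0.33408989 -5.67559176] [-0.09565239 -0.07087385  0.02827206] [590.69062603 215.66925065 338.50545284]
[ 0.96146497 -0.03383053 -6.48036947] [-0.09921478 -0.11101511 -0.01650912]
```

The keeper touched at about 16 mm of lift. The push is now about 4 N and I need 6–8, so I'll raise about 2 mm more.

Request:
apply_moves --deltas '[{"claw": 1, "delta_pos": [0, 0, -0.1], "yaw": 0}, {"claw": 1, "delta_pos": [0, 0, 0], "yaw": 0}, {"claw": 1, "delta_pos": [0, 0, 0], "yaw": 0}]'

```text
clock: 8.98
eef_pos: [590.7, 215.7, 339.6]
tcp_rot: [-3.141, 0.0, 1.966]
contact_force: [0.1, 0.7, -7.6]
opening: 0.143
grasp_force: 78.3
```

Request:
apply_moves --deltas '[{"claw": 1, "delta_pos": [0, 0, -0.1], "yaw": 0}, {"claw": 1, "delta_pos": [0, 0, 0], "yaw": 0}, {"claw": 1, "delta_pos": [0, 0, 0], "yaw": 0}]'

```text
clock: 9.35
eef_pos: [590.7, 215.7, 340.6]
tcp_rot: [-3.141, 0.0, 1.966]
contact_force: [0.4, -0.2, -8.1]
opening: 0.149
grasp_force: 78.1
```

Request:
apply_moves --deltas '[{"claw": 1, "delta_pos": [0, 0, -0.08], "yaw": 0}, {"claw": 1, "delta_pos": [0, 0, 0], "yaw": 0}, {"claw": 1, "delta_pos": [0, 0, 0], "yaw": 0}]'

```text
clock: 9.72
eef_pos: [590.7, 215.7, 341.4]
tcp_rot: [-3.141, 0.0, 1.966]
contact_force: [-0.5, 0.2, -8.4]
opening: 0.146
grasp_force: 78.0
```

Request:
apply_moves --deltas '[{"claw": 1, "delta_pos": [-0.1, 0, 0], "yaw": 0}, {"claw": 1, "delta_pos": [-0.1, 0, 0], "yaw": 0}, {"claw": 1, "delta_pos": [-0.1, 0, 0], "yaw": 0}, {"claw": 1, "delta_pos": [-0.1, 0, 0], "yaw": 0}, {"claw": 1, "delta_pos": [-0.1, 0, 0], "yaw": 0}, {"claw": 1, "delta_pos": [0, 0, 0], "yaw": 0}]'

```text
clock: 10.48
eef_pos: [592.8, 210.8, 341.6]
tcp_rot: [3.142, 0.0, 1.966]
contact_force: [-0.4, -3.6, -7.7]
opening: 0.148
grasp_force: 78.2
```

The 3 N force points outward: the roller is pushing the bar out past its centre, not the lip catching it. I'll continue drawing out.

Request:
apply_moves --deltas '[{"claw": 1, "delta_pos": [-0.1, 0, 0], "yaw": 0}, {"claw": 1, "delta_pos": [-0.1, 0, 0], "yaw": 0}, {"claw": 1, "delta_pos": [-0.1, 0, 0], "yaw": 0}, {"claw": 1, "delta_pos": [-0.1, 0, 0], "yaw": 0}, {"claw": 1, "delta_pos": [0, 0, 0], "yaw": 0}]'

```text
clock: 11.1
eef_pos: [594.4, 207.4, 341.8]
tcp_rot: [3.141, -0.0, 1.965]
contact_force: [0.0, -2.4, -3.3]
opening: 0.145
grasp_force: 78.7
```

Request:
apply_moves --deltas '[{"claw": 1, "delta_pos": [-0.15, 0, 0], "yaw": 0}, {"claw": 1, "delta_pos": [-0.15, 0, 0], "yaw": 0}, {"claw": 1, "delta_pos": [-0.15, 0, 0], "yaw": 0}, {"claw": 1, "delta_pos": [-0.15, 0, 0], "yaw": 0}, {"claw": 1, "delta_pos": [0, 0, 0], "yaw": 0}]'

```text
clock: 11.72
eef_pos: [596.6, 201.7, 341.5]
tcp_rot: [3.141, -0.0, 1.965]
contact_force: [-1.1, 0.1, -1.7]
opening: 0.142
grasp_force: 78.9
```

Free. I'll draw straight out about 90 mm, then lift and plan the carry to the tray.

Request:
apply_moves --deltas '[{"claw": 1, "delta_pos": [-0.8, 0, 0], "yaw": 0}, {"claw": 1, "delta_pos": [-1.2, 0, 0], "yaw": 0}, {"claw": 1, "delta_pos": [-1.5, 0, 0], "yaw": 0}, {"claw": 1, "delta_pos": [-1.5, 0, 0], "yaw": 0}, {"claw": 1, "delta_pos": [-1.5, 0, 0], "yaw": 0}, {"claw": 1, "delta_pos": [-1.5, 0, 0], "yaw": 0}, {"claw": 1, "delta_pos": [-1.0, 0, 0], "yaw": 0}, {"claw": 1, "delta_pos": [0, 0, 0], "yaw": 0}]'

```text
clock: 12.72
eef_pos: [631.4, 118.0, 341.5]
tcp_rot: [3.142, -0.0, 1.965]
contact_force: [-0.9, 0.1, -1.7]
opening: 0.151
grasp_force: 78.9
```

```bash
python3 - <<'E'
from h import *
d=np.load('top0.npz'); # basket pose vs tool: side/top view
for n in ('side','top'):
    f=grab(n);P=cloud(f);hsv=cv2.cvtColor(f['img'],cv2.COLOR_BGR2HSV)
    s=r.sense();w=s['tcp_rot'][2];c=np.array([np.cos(w),np.sin(w)]);e=np.array([np.sin(w),-np.cos(w)])
    q=P[(hsv[...,0]>105)&(hsv[...,0]<125)&(hsv[...,1]>120)]; q=q[(q[:,2]>120)&(q[:,2]<150)]
    q=q[np.hypot(*(q[:,:2]-s['eef_pos'][:2]).T)<120]
    k=np.c_[(q[:,:2]-s['eef_pos'][:2])@c,(q[:,:2]-s['eef_pos'][:2])@e,q[:,2]]
    print(n,len(k),np.percentile(k,[2,50,98],axis=0).round(1))
    A=np.c_[k[:,:2],np.ones(len(k))]; t=k[:,2]>np.percentile(k[:,2],40); print(np.linalg.lstsq(A[t],k[t,2],rcond=None)[0].round(3))
cv2.imwrite('pics/c5.png',np.hstack([cv2.resize(grab('side')['img'][120:270,230:390],None,fx=2.5,fy=2.5),cv2.resize(f['img'][120:270,240:400],None,fx=2.5,fy=2.5)]))
E
python3 plan.py 499 -262 341 1.344 13 1
```

```text
side 301 [[-67.2 -59.6 120.6]
 [ 20.6 -21.6 130.2]
 [ 47.9  57.3 138.1]]
[ 2.20000e-02 -4.00000e-03  1.33155e+02]
pos [631.1 118.9 341.4] rot [-3.1414e+00 -3.0000e-04  1.9654e+00] t 12.825 F [-0.3 -0.1 -2.1]
{"claw": 1.0, "delta_pos": [-2.31, -2.06, 0.0], "yaw": 0.0478}
{"claw": 1.0, "delta_pos": [-2.41, -1.95, 0.0], "yaw": 0.0478}
{"claw": 1.0, "delta_pos": [-2.5, -1.83, 0.0], "yaw": 0.0478}
{"claw": 1.0, "delta_pos": [-2.59, -1.71, 0.0], "yaw": 0.0478}
{"claw": 1.0, "delta_pos": [-2.66, -1.59, 0.0], "yaw": 0.0478}
{"claw": 1.0, "delta_pos": [-2.74, -1.46, 0.01], "yaw": 0.0478}
{"claw": 1.0, "delta_pos": [-2.8, -1.33, 0.0], "yaw": 0.0478}
{"claw": 1.0, "delta_pos": [-2.86, -1.19, 0.01], "yaw": 0.0478}
{"claw": 1.0, "delta_pos": [-2.92, -1.05, 0.0], "yaw": 0.0478}
{"claw": 1.0, "delta_pos": [-2.97, -0.91, 0.01], "yaw": 0.0478}
{"claw": 1.0, "delta_pos": [-3.0, -0.77, 0.0], "yaw": 0.0478}
{"claw": 1.0, "delta_pos": [-3.04, -0.62, 0.01], "yaw": 0.0478}
{"claw": 1.0, "delta_pos": [-3.07, -0.48, 0.0], "yaw": 0.0478}Traceback (most recent call last):
  File "<stdin>", line 9, in <module>
    return _quantile_unchecked(
        a, q, axis, out, overwrite_input, method, keepdims, weights)
    return _ureduce(a,
                    func=_quantile_ureduce_func,
    ...<5 lines>...
                    overwrite_input=overwrite_input,
                    method=method)
    r = func(a, **kwargs)
    result = _quantile(arr,
                       quantiles=q,
    ...<2 lines>...
                       out=out,
                       weights=wgt)
    slices_having_nans = np.isnan(arr[-1, ...])
                                  ~~~^^^^^^^^^
IndexError: index -1 is out of bounds for axis 0 with size 0
```

```bash
python3 plan.py 504.4 -262 335 1.344 14 1
```

```text
pos [631.1 118.9 341.4] rot [-3.1414e+00 -3.0000e-04  1.9654e+00] t 12.825 F [-0.3 -0.1 -2.1]
{"claw": 1.0, "delta_pos": [-2.16, -1.88, 0.05], "yaw": 0.0444}
{"claw": 1.0, "delta_pos": [-2.25, -1.78, 0.05], "yaw": 0.0444}
{"claw": 1.0, "delta_pos": [-2.32, -1.68, 0.05], "yaw": 0.0444}
{"claw": 1.0, "delta_pos": [-2.39, -1.58, 0.04], "yaw": 0.0444}
{"claw": 1.0, "delta_pos": [-2.46, -1.47, 0.05], "yaw": 0.0444}
{"claw": 1.0, "delta_pos": [-2.53, -1.36, 0.04], "yaw": 0.0444}
{"claw": 1.0, "delta_pos": [-2.58, -1.25, 0.05], "yaw": 0.0444}
{"claw": 1.0, "delta_pos": [-2.64, -1.13, 0.04], "yaw": 0.0444}
{"claw": 1.0, "delta_pos": [-2.68, -1.01, 0.05], "yaw": 0.0444}
{"claw": 1.0, "delta_pos": [-2.73, -0.89, 0.04], "yaw": 0.0444}
{"claw": 1.0, "delta_pos": [-2.76, -0.77, 0.05], "yaw": 0.0444}
{"claw": 1.0, "delta_pos": [-2.79, -0.64, 0.04], "yaw": 0.0444}
{"claw": 1.0, "delta_pos": [-2.82, -0.52, 0.05], "yaw": 0.0444}
{"claw": 1.0, "delta_pos": [-2.84, -0.4, 0.04], "yaw": 0.0444}
```

Request:
apply_moves --deltas '[{"claw": 1, "delta_pos": [-2.16, -1.88, 0], "yaw": 0.0444}, {"claw": 1, "delta_pos": [-2.25, -1.78, 0], "yaw": 0.0444}, {"claw": 1, "delta_pos": [-2.32, -1.68, 0], "yaw": 0.0444}, {"claw": 1, "delta_pos": [-2.39, -1.58, 0], "yaw": 0.0444}, {"claw": 1, "delta_pos": [-2.46, -1.47, 0], "yaw": 0.0444}, {"claw": 1, "delta_pos": [-2.53, -1.36, 0], "yaw": 0.0444}, {"claw": 1, "delta_pos": [-2.58, -1.25, 0], "yaw": 0.0444}, {"claw": 1, "delta_pos": [-2.64, -1.13, 0], "yaw": 0.0444}]'

```text
clock: 13.82
eef_pos: [558.4, -99.1, 341.6]
tcp_rot: [3.141, -0.0, 1.61]
contact_force: [1.1, 0.7, -1.2]
opening: 0.146
grasp_force: 78.9
```

Request:
apply_moves --deltas '[{"claw": 1, "delta_pos": [-2.68, -1.01, 0], "yaw": 0.0444}, {"claw": 1, "delta_pos": [-2.73, -0.89, 0], "yaw": 0.0444}, {"claw": 1, "delta_pos": [-2.76, -0.77, 0], "yaw": 0.0444}, {"claw": 1, "delta_pos": [-2.79, -0.64, 0], "yaw": 0.0444}, {"claw": 1, "delta_pos": [-2.82, -0.52, 0], "yaw": 0.0444}, {"claw": 1, "delta_pos": [-2.84, -0.4, 0], "yaw": 0.0444}, {"claw": 1, "delta_pos": [0, 0, 0], "yaw": 0}, {"claw": 1, "delta_pos": [0, 0, 0], "yaw": 0}]'

```text
clock: 14.82
eef_pos: [504.7, -261.5, 341.5]
tcp_rot: [-3.142, -0.0, 1.345]
contact_force: [0.6, -0.5, -2.7]
opening: 0.144
grasp_force: 78.9
```

```bash
python3 - <<'E'
from h import *
f=grab('side');g=grab('top');cv2.imwrite('pics/c6.png',np.hstack([cv2.resize(f['img'][80:230,320:480],None,fx=2.5,fy=2.5),cv2.resize(g['img'][160:310,390:550],None,fx=2.5,fy=2.5)]))
E
python3 plan.py 504.4 -262 280 1.344 6 1
```

```text
pos [ 504.8 -261.3  341.5] rot [-3.1415e+00 -3.0000e-04  1.3453e+00] t 14.925 F [-0.9  0.  -2.9]
{"claw": 1.0, "delta_pos": [-0.01, -0.0, 1.02], "yaw": 0.0002}
{"claw": 1.0, "delta_pos": [-0.01, -0.01, 1.03], "yaw": 0.0002}
{"claw": 1.0, "delta_pos": [-0.02, -0.0, 1.02], "yaw": 0.0002}
{"claw": 1.0, "delta_pos": [-0.01, -0.01, 1.03], "yaw": 0.0002}
{"claw": 1.0, "delta_pos": [-0.02, -0.0, 1.02], "yaw": 0.0002}
{"claw": 1.0, "delta_pos": [-0.01, -0.01, 1.03], "yaw": 0.0002}
```

View pics/c6.png

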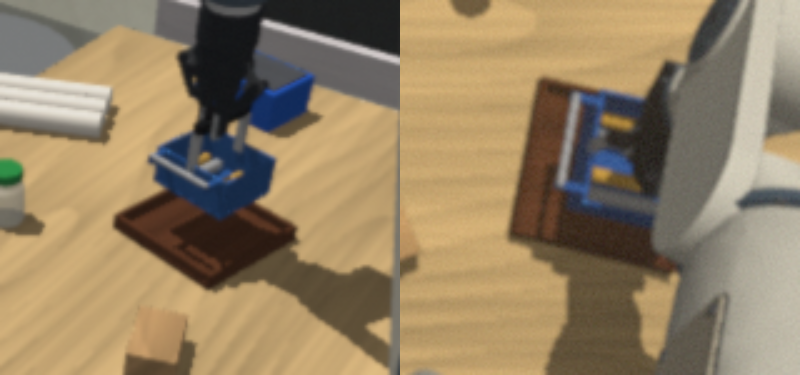

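The basket is level and aligned over the tray (left crop, basket at (215,175); right crop, bar at (570,140)). I'll lower it to just above the floor, then creep down to contact.

Request:
apply_moves --deltas '[{"claw": 1, "delta_pos": [0, 0, 1.1], "yaw": 0}, {"claw": 1, "delta_pos": [0, 0, 1.1], "yaw": 0}, {"claw": 1, "delta_pos": [0, 0, 1.1], "yaw": 0}, {"claw": 1, "delta_pos": [0, 0, 1.1], "yaw": 0}, {"claw": 1, "delta_pos": [0, 0, 1.1], "yaw": 0}, {"claw": 1, "delta_pos": [0, 0, 0.8], "yaw": 0}, {"claw": 1, "delta_pos": [0, 0, 0.4], "yaw": 0}, {"claw": 1, "delta_pos": [0, 0, 0], "yaw": 0}]'

```text
clock: 15.92
eef_pos: [504.5, -262.1, 274.3]
tcp_rot: [-3.141, -0.0, 1.344]
contact_force: [-0.1, -0.1, -1.8]
opening: 0.152
grasp_force: 78.8
```

Request:
apply_moves --deltas '[{"claw": 1, "delta_pos": [0, 0, 0.1], "yaw": 0}, {"claw": 1, "delta_pos": [0, 0, 0.1], "yaw": 0}, {"claw": 1, "delta_pos": [0, 0, 0.1], "yaw": 0}, {"claw": 1, "delta_pos": [0, 0, 0.1], "yaw": 0}, {"claw": 1, "delta_pos": [0, 0, 0], "yaw": 0}]'

```text
clock: 16.55
eef_pos: [504.5, -262.1, 270.4]
tcp_rot: [-3.141, -0.0, 1.344]
contact_force: [-0.6, -0.6, -2.1]
opening: 0.149
grasp_force: 78.8
```

Request:
apply_moves --deltas '[{"claw": 1, "delta_pos": [0, 0, 0.05], "yaw": 0}, {"claw": 1, "delta_pos": [0, 0, 0.05], "yaw": 0}, {"claw": 1, "delta_pos": [0, 0, 0.05], "yaw": 0}, {"claw": 1, "delta_pos": [0, 0, 0], "yaw": 0}]'

```text
clock: 17.05
eef_pos: [504.7, -261.9, 269.5]
tcp_rot: [3.141, -0.0, 1.344]
contact_force: [-0.4, 3.0, 4.6]
opening: 0.146
grasp_force: 80.0
```

Request:
apply_moves --deltas '[{"claw": 1, "delta_pos": [0, 0, 0.05], "yaw": 0}, {"claw": 1, "delta_pos": [0, 0, 0], "yaw": 0}]'

```text
clock: 17.3
eef_pos: [504.7, -261.7, 269.3]
tcp_rot: [3.141, -0.001, 1.344]
contact_force: [-1.4, 4.8, 10.0]
opening: 0.147
grasp_force: 80.6
```

Contact is made. I'll release and retreat upward.

Request:
apply_moves --deltas '[{"claw": 1, "delta_pos": [0, 0, -0.03], "yaw": 0}, {"claw": 1, "delta_pos": [0, 0, 0], "yaw": 0}, {"claw": 0.5, "delta_pos": [0, 0, 0], "yaw": 0}, {"claw": 0.3, "delta_pos": [0, 0, 0], "yaw": 0}, {"claw": 0.0, "delta_pos": [0, 0, 0], "yaw": 0}, {"claw": 0.0, "delta_pos": [0, 0, 0], "yaw": 0}]' --grip_force 20

```text
clock: 18.05
eef_pos: [504.6, -262.2, 268.7]
tcp_rot: [-3.142, 0.0, 1.344]
contact_force: [-0.1, -0.4, -0.6]
opening: 0.502
grasp_force: 0.0
```

Request:
apply_moves --deltas '[{"claw": 0, "delta_pos": [0, 0, -0.8], "yaw": 0}, {"claw": 0, "delta_pos": [0, 0, -1.5], "yaw": 0}, {"claw": 0, "delta_pos": [0, 0, -2], "yaw": 0}, {"claw": 0, "delta_pos": [0, 0, -3], "yaw": 0}, {"claw": 0, "delta_pos": [0, 0, -3], "yaw": 0}, {"claw": 0, "delta_pos": [0, 0, -3], "yaw": 0}, {"claw": 0, "delta_pos": [0, 0, 0], "yaw": 0}, {"claw": 0, "delta_pos": [0, 0, 0], "yaw": 0}]'

```text
clock: 19.05
eef_pos: [504.3, -262.0, 402.0]
tcp_rot: [3.141, 0.0, 1.344]
contact_force: [-0.1, 0.6, -0.9]
opening: 0.497
grasp_force: 0.0
```

```bash
python3 - <<'E'
from h import *
f=grab('side');g=grab('top');cv2.imwrite('pics/c7.png',np.hstack([cv2.resize(f['img'][80:230,320:480],None,fx=2.5,fy=2.5),cv2.resize(g['img'][160:310,390:550],None,fx=2.5,fy=2.5)]))
print(r.sense()['contact_force'])
P=cloud(f);hsv=cv2.cvtColor(f['img'],cv2.COLOR_BGR2HSV)
q=P[(hsv[...,0]>105)&(hsv[...,0]<125)&(hsv[...,1]>120)]; q=q[(q[:,2]>57)&(q[:,2]<70)&(np.hypot(q[:,0]-500,q[:,1]+281)<110)]
A=np.c_[q[:,:2]-[500,-281],np.ones(len(q))]; print(len(q),np.linalg.lstsq(A,q[:,2],rcond=None)[0],cv2.minAreaRect(q[:,:2].astype(np.float32)))
E
```

```text
[ 0.43450449 -0.58122553 -1.34348116]
119 [4.33170730e-03 1.53466261e-02 6.06013927e+01] ((497.4156494140625, -268.67889404296875), (127.09477996826172, 118.66954040527344), 67.16215515136719)
```

View pics/c7.png

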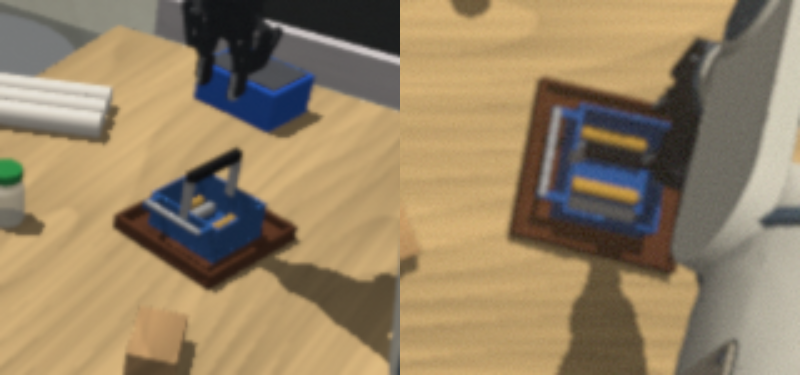

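The basket sits flat and centred in the tray (left crop (205,215), right crop (605,165)), and the gripper is clear. I'm handing it in.

```bash
python3 -c "
from rig import r
print(r.sign_off())"
```

```text
the job is handed in; nothing more can be done
None
```

I took the basket off the hook, set it down flat and released it near the tray's centre, then handed the job in at about 19 s; `sign_off()` gave no verdict, so I don't know the judged result.

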